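Set and lock the easel leg

TASK

A folded field easel is screwed flat to the painter's table. First move the yellow paint jar out of the way of the easel's sliding leg and stand it upright, well on the cork mat. Then take hold of the leg's cross bar, pull the spring-loaded leg out until its white pointer is level with the red clip on the rail, and, keeping it there, slide the red cam lever fully closed; finish while still holding the leg at the mark with your fingers, do not let go, and leave the other things on the table alone.

Things in the scene. Friction and masses are not known exactly. Their poses are not given: they have to be found in the camera images.
- easel: Folded brown wooden easel with a black collar, fixed to the table, yaw varies. Origin on the table under the collar's front face; the leg comes out along -x, y points to the lever's side, z up. Collar 56 wide, 60 high, at x 0 to 50. The leg slides only along -x, 0 (start) to 110; a spring pulls it in with 4 to 5 N and is the only load: let go, it slips back even with the lever closed.
- leg: Sliding leg: pale wood bar 22 wide ending in an aluminium cross bar. Origin at the cross bar's centre line where the leg joins it, 34 above the table; axes as the easel's. Cross bar 14 x 14 in section, along y from -107 to +109 (rubber end 15.5 x 15.5 at y 99 to 109), underside 27 above the table, so fingers can straddle it from above. The lever swings over it with a 5 gap.
- pointer (a point): Tip of the white pointer at the -y end of the cross bar, at the bar's centre line: easel-frame offset (0, -129, 0) from leg.
- mark (a point): Centre of the red clip (5 wide along the leg) on the aluminium rail beside the cross bar's -y end: the length mark, at the pointer's height. The leg is right when pointer and mark have the same easel x. It starts 30 to 60 ahead (-x) of the pointer. Rail 14 wide, 28 high, at easel y -140; clip 33 high.
- lever (a joint): Red cam lever, opening angle in rad: 0 closed (along the leg, hard stop), starts 0.36 to 0.48 open to the easel's +y side. Stiff hinge (0.08 Nm friction), stays where left. Closed by pushing its outer (+y) flank towards the leg, e.g. with fingers that straddle the cross bar outside the lever and slide along the bar towards the leg.
- pivot (a point): Lever's vertical hinge axis, at easel (-12, +20, 51). The lever arm is a bar 10 wide and 10 high (46 to 56 above the table), reaching 115 from the pivot; closed, it points along the easel's -x.
- lever_tip (a point): Free end of the lever, on its centre line, 115 from the pivot.
- jar: Yellow paint jar with white lid, closed, 56 across, 70 high, about 0.2 kg. Origin at the centre of its underside. It stands in front of the cross bar, 8 to 18 clear of it, in the leg's way.
- mat: Square cork mat, 130 x 130, 6 thick, fixed on the table, to the robot's left or right (the bowl is on the other side). Origin at the centre of its underside.
- bowl: Bystander, leave alone: turquoise bowl, 124 across, 55 high.
- jar_red: Bystander, leave alone: red paint jar with black lid, 48 across, 60 high.
- jar_blue: Bystander, leave alone: blue paint jar with black lid, 48 across, 60 high.
- varnish: Bystander, leave alone: small amber bottle with brass lid, 40 across, 50 high, standing beside the easel.
- brush_pot: Bystander, leave alone: black pot of brushes, 84 across, about 195 high.
- brush: Bystander, leave alone: lilac paint brush lying on the table in front.
Not all that is in view belongs to the job. Of the things shaped like the jar, the yellow one is meant.

How it is judged:
By the outcome, as a careful person would: the job done as asked, in the order asked, and still so for the second after the job is handed in, while the arm keeps its last pose, push and grip.
It also fails if it takes over 69 s, if anything falls off the work surface, if the arm or the gripper's body presses on something with over 40 N, if the wrist force passes 120 N, or if a joint passes its speed limit or range.

ROBOT

A 7-joint arm with a two-finger parallel gripper is mounted at the origin on the work surface. World frame = base frame: x ahead of the robot, y to its left, z up, the work surface at z = 0. Lengths are in m, angles in rad, forces in N, time in s.
With the tool pointing down it reaches from about 0.425 to 0.8 m from the base axis. Payload 8.3 kg.
Tool frame: the origin (TCP) lies at the very end of the fingers, on their centre line; the grasp point (between the pads) lies 19 mm behind it (r.grip_depth is the distance from the TCP to the grasp point, in m); z points along the fingers, y is the direction in which the jaws open and shut (so a half turn about z gives the same grasp; the last joint's range is limited). The gripper opens to 85 mm and grips with 20 to 120 N. Pads are 22 mm wide; open, the fingers measure 114 mm over their backs; the gripper's body (76 mm by 85 mm) begins 54 mm behind the grasp point. The pads swing forward as they close: fully open they stand 13 mm farther back than shut.
Start: joints at [-1.306, 0.383, 0.016, 1.37, -0.006, 1.388, -0.046], TCP at [0.201, 0.592, 0.231] pointing down, gripper open.
Joint ranges: [-2.95, 2.95], [-0.25, 2.06], [-1.52, 1.56], [0.18, 2.33], [-1.44, 4.58], [0.02, 2.06], [-3.01, 3.01]. Speed limits (rad/s): [2.39, 2.39, 3.01, 3.01, 3.14, 3.14, 3.14].

INTERFACE

Orientations are given as a unit quaternion [x, y, z, w].
In Python, from plant import r gives the robot as it stands.
- The arm moves only by the tool drive_tool, never from a script. Its argument "commands" is a list of rows, each an object of numbers: "tx", "ty", "tz": the shift along the tool's x, y, z in m; "yaw": the turn about the tool's z in units of 6 degrees (1.0 is 6 degrees); "grip": the closure in counts, from 0 (fully open) to 255 (shut). In form: [{"tx": .., "ty": .., "tz": .., "yaw": .., "grip": ..}, ...]. A call has 1 to 5 rows; each row is the pose to reach, as a shift and turn from the pose commanded when the call began, along the tool's axes at that moment; what a row does not reach only later rows make up. A row lasts 1/10 s, in which the tool goes at most 50 mm and 8.59 degrees, less where a joint would pass 70% of its speed; a pose out of reach is approached as far as the arm can. A call with a gripper value outside its range is refused whole. The fingers move at their own pace and stop on an object; "force" is the grip in N (left out, the last holds). Time passes only in rows, so rows that repeat a pose let the fingers close. It gives the time, the measured TCP pose, the force and the opening at its end, in the units of the state.
- r.observe(): the state, without advancing time (a new reading comes with each control period).
- r.read_camera(name): name is "scene" or "top" or "wrist"; returns a dict with "pixels" (420x560x3 uint8, red, green, blue), "camera_matrix" (3x3 intrinsics, pixels), "position" and "rotation" of the camera in the world. Camera axes: x right, y up, looking along -z (the intrinsics and any distortion apply to the point x, -y, -z); pixel columns grow to the right and rows downward; lengths in m; the calibration is good to about 2 mm. A picture is of the moment at which its call begins. There is no depth.
- r.sign_off(): hands the job in, once; it reports no verdict.
The state is a dict: "time_s": time; "q": joint angles; "dq": joint speeds; "effort": joint torques, N m; "ee_pos": TCP position; "ee_rot": TCP orientation; "contact_force": force on the tool from outside, world axes, zero at the start; "torque": the same for the moment, N m; "opening": finger opening in m.
Only numpy, scipy, OpenCV 4.12 (cv2) and the standard library are available. Lean on these libraries where they do the work, as an engineer would, in place of code of your own. Each camera call takes 0.05 s, during which the arm holds its last target. There are 200 camera calls.

## Working session

There is one attempt and no reset: what is moved stays moved. The work goes in short steps, Python scripts to look and compute and a tool call to move; the robot and the scene stay as the last step left them, time stands still between calls to the robot, and variables do not carry over. Pictures are saved under pics/ and viewed, about 8 in all and at most 12, crops included, and the job is handed in when it is done.

Besides the shell and the picture viewer there is one more tool, called after ">>>" as name(argument=value, ...) on one line, values as JSON. drive_tool: Moves the arm, as the interface text tells. Its arguments: {"type":"object","properties":{"commands":{"type":"array","items":{"type":"object","properties":{"tx":{"type":"number"},"ty":{"type":"number"},"tz":{"type":"number"},"yaw":{"type":"number"},"grip":{"type":"number"}}}},"force":{"type":"number"}},"required":["commands"]}

```bash
ls; mkdir -p pics
cat > h.py <<'E'
from plant import r
import numpy as np, cv2
from scipy.spatial.transform import Rotation as R
def rot(c):
    m=np.array(c["rotation"],float)
    return m if m.shape==(3,3) else R.from_quat(m).as_matrix()
def ray(c,u,v):
    K=np.array(c["camera_matrix"]); d=np.linalg.solve(K,[u,v,1.0])
    return np.array(c["position"]), rot(c)@np.array([d[0],-d[1],-d[2]])
def onz(c,u,v,z):
    p,d=ray(c,u,v); return p+d*(z-p[2])/d[2]
def proj(c,P):
    q=rot(c).T@(np.array(P)-np.array(c["position"])); q=np.array(c["camera_matrix"])@[q[0],-q[1],-q[2]]
    return q[:2]/q[2]
def save(c,n): cv2.imwrite("pics/"+n,cv2.cvtColor(c["pixels"],cv2.COLOR_RGB2BGR))
E
python3 - <<'E'
from h import *
import pickle
for n in("top","scene"):
    c=r.read_camera(n); save(c,n+"1.png"); pickle.dump(c,open(n+"1.pkl","wb")); print(n,c["position"],np.round(c["rotation"],3).tolist(),c["camera_matrix"], [k for k in c])
print(r.observe())
E
```

```text
pics
top [ 0.38955874 -0.01032876  1.56860248] [0.043, -0.042, -0.699, 0.712] [[516.22757484   0.         282.24430886]
 [  0.         516.22757484 206.97480971]
 [  0.           0.           1.        ]] ['pixels', 'camera_matrix', 'position', 'rotation']
scene [1.41941471 0.36802919 0.73110035] [0.256, 0.383, 0.732, 0.503] [[390.75953686   0.         281.90543799]
 [  0.         390.75953686 204.30626079]
 [  0.           0.           1.        ]] ['pixels', 'camera_matrix', 'position', 'rotation']
{'time_s': 0.1, 'q': array([-1.30592347,  0.38416011,  0.01637164,  1.37103853, -0.0062864 ,
        1.38821192, -0.04649432]), 'dq': array([ 0.00021283, -0.00087757,  0.00048251, -0.00415635, -0.00090252,
       -0.0016477 , -0.00135134]), 'effort': array([ 3.78100623e-03, -6.29132080e+01,  8.47889129e-01, -3.72762537e+01,
        1.68168289e-02,  1.05105739e-02,  4.67880420e-05]), 'ee_pos': array([0.2010303 , 0.59130772, 0.23037986]), 'ee_rot': array([ 1.63116819e-01,  9.86606366e-01, -8.75238368e-04, -1.25511283e-04]), 'contact_force': array([ 0.5445073 ,  0.29224752, -0.02444602]), 'torque': array([ 0.0121867 , -0.05336667, -0.05504915]), 'opening': 0.08542953033668448}
```

View pics/top1.png

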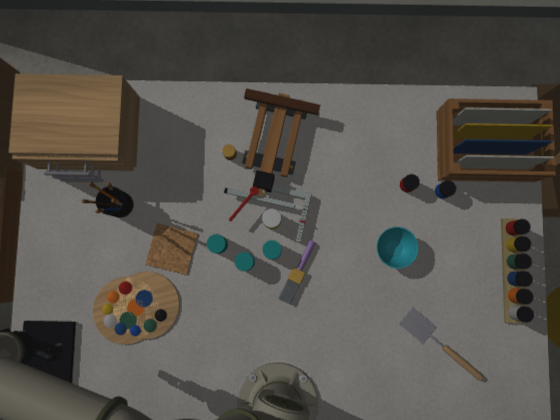

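View pics/scene1.png

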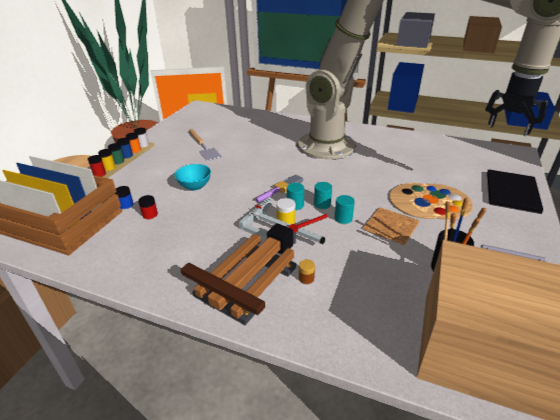

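The top view shows the easel's collar at (263,182) and the cross bar running from (226,190) to about (300,205). The red lever's tip is near (232,219). The rail with its red clip is at about (303,221), and the cork mat is at (172,249).

Candidates for the jar:
- White lid at (272,218); its yellow body shows in the scene view at (286,212). This matches the description.
- Teal cans at (217,243), (245,261) and (272,250).
- Amber varnish at (229,152).
- Yellow and white jars in the rack at (517,243) and (520,314).

I choose (272,218) and will check it in an enlarged crop.

Run:
```python
import pickle,sys
from h import *
c=pickle.load(open("top1.pkl","rb"))
p=c["pixels"][170:280,140:320]
s=pickle.load(open("scene1.pkl","rb"))["pixels"][170:260,230:430]
a=cv2.resize(p,None,fx=4,fy=4,interpolation=cv2.INTER_CUBIC)
cv2.imwrite("pics/crop1.png",cv2.cvtColor(cv2.convertScaleAbs(a,alpha=1.5,beta=10),cv2.COLOR_RGB2BGR))
print(np.round(onz(c,272,218,.07),3), np.round(onz(c,172,249,.006),3),[np.round(onz(c,u,v,.09),3) for u,v in((217,243),(245,261),(272,250))])
```

```text
[0.538 0.024 0.07 ] [0.445 0.326 0.006] [array([0.461, 0.179, 0.09 ]), array([0.412, 0.098, 0.09 ]), array([0.444, 0.022, 0.09 ])]
```

View pics/crop1.png

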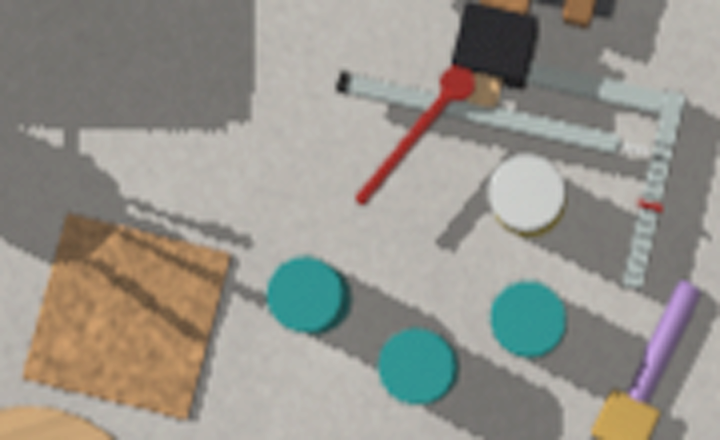

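The crop confirms the white-lidded jar with a yellow rim at (272,218). The lever tip is at about (230.5,220), the pivot at (254.5,191), the clip at (302.7,221.5) and the mat corners at about (158,224), (197,234), (187,274) and (146,264). The teal cans stand close to the carrying path.

Run:
```python
import pickle
from h import *
np.set_printoptions(precision=4,suppress=True)
c=pickle.load(open("top1.pkl","rb"))
g=lambda u,v,z:onz(c,140+u/4,170+v/4,z)
print("jar lid",g(527,192,.07))
piv=g(458,83,.058)[:2]; tip=g(362,199,.056)[:2]; print("piv,tip",piv,tip,np.linalg.norm(tip-piv))
e1=g(343,82,.041)[:2]; e2=g(620,145,.041)[:2]; print("bar",e1,e2,np.linalg.norm(e1-e2))
y=(e1-e2)/np.linalg.norm(e1-e2); yaw=np.arctan2(-y[0],y[1]); print("yaw",yaw)
x=np.array([y[1],-y[0]])
o=piv-(-.012*x+.020*y); print("origin",o, "lever ang",np.arctan2((tip-piv)@y,-(tip-piv)@x))
E=lambda p:(round(float((p-o)@x),4),round(float((p-o)@y),4))
print("bar in E",E(e1),E(e2),"jar",E(g(527,192,.07)[:2]))
clip=g(650,205,.033)[:2];print("clip",clip,E(clip))
for u,v in((458,5),(540,20),(528,88),(455,68)):print("collar",E(g(u,v,.06)[:2]))
m=[g(u,v,.006)[:2] for u,v in((70,214),(232,257),(192,420),(24,378))];print("mat",np.mean(m,0),m,E(np.mean(m,0)))
# can heights via scene
for u,v in((305,294),(417,365),(528,318)):print("can",[g(u,v,z) for z in(.07,)],E(g(u,v,.07)[:2]))
s=pickle.load(open("scene1.pkl","rb"))
J=g(527,192,.07);print("scene px jar",proj(s,J),proj(s,[J[0],J[1],0]))
```

```text
jar lid [0.538  0.0248 0.07  ]
piv,tip [0.6193 0.0778] [0.532  0.1464] 0.11099352723440369
bar [0.6211 0.1648] [ 0.5773 -0.0431] 0.21248185247990004
yaw -0.20754259622605756
origin [0.6269 0.0557] lever ang 0.4590944658383206
bar in E (-0.0282, 0.1055) (-0.0282, -0.1069) jar (-0.0806, -0.0486)
clip [ 0.5336 -0.0664] (-0.0662, -0.1387)
collar (0.0447, 0.0333)
collar (0.0473, -0.0286)
collar (-0.0044, -0.0314)
collar (-0.0019, 0.0246)
mat [0.4443 0.3244] [array([0.5213, 0.373 ]), array([0.4909, 0.2487]), array([0.368 , 0.2741]), array([0.397 , 0.4018])] (-0.234, 0.2253)
can [array([0.4608, 0.1842, 0.07  ])] (-0.189, 0.0915)
can [array([0.4111, 0.1016, 0.07  ])] (-0.2206, 0.0005)
can [array([0.4464, 0.0222, 0.07  ])] (-0.1697, -0.07)
scene px jar [284.4973 202.5491] [284.6596 221.3205]
```

```bash
cat >> h.py <<'E'
O=np.array([.6269,.0557]); X=np.array([.9785,-.2061]); Y=np.array([.2061,.9785])
def need(x,y,z,jaw):
    "tool-frame shift to a world TCP point, turn in 6-degree units for jaw direction (deg, world)"
    o=r.observe(); M=R.from_quat(o["ee_rot"]).as_matrix(); d=M.T@(np.array([x,y,z])-o["ee_pos"])
    a=np.degrees(np.arctan2(M[1,1],M[0,1])); t=-((jaw-a+90)%180-90)
    print("t",o["time_s"],"pos",np.round(o["ee_pos"],4),"jaw",round(a,1),"F",np.round(o["contact_force"],1),"op",round(o["opening"],4))
    print("need tx %.3f ty %.3f tz %.3f yaw %.2f"%(*d,t/6))
E
python3 -c "
from h import *
need(.538,.025,.2,78.1)"
```

```text
t 0.1 pos [0.201  0.5913 0.2304] jaw 71.2 F [ 0.5  0.3 -0. ] op 0.0854
need tx -0.501 ty -0.428 tz 0.031 yaw -1.15
```

>>> drive_tool(commands=[{"tx":-0.038,"ty":-0.032},{"tx":-0.075,"ty":-0.064},{"tx":-0.113,"ty":-0.096},{"tx":-0.15,"ty":-0.128},{"tx":-0.188,"ty":-0.16}], force=40)

```text
schema error: expected keys tx, ty, tz, yaw, grip
```

>>> drive_tool(commands=[{"tx":-0.038,"ty":-0.032},{"tx":-0.075,"ty":-0.064},{"tx":-0.113,"ty":-0.096},{"tx":-0.15,"ty":-0.128},{"tx":-0.188,"ty":-0.16}])

```text
schema error: expected keys tx, ty, tz, yaw, grip
```

```bash
python3 -c "
from h import *
need(.538,.025,.2,78.1)"
```

```text
t 0.1 pos [0.201  0.5913 0.2304] jaw 71.2 F [ 0.5  0.3 -0. ] op 0.0854
need tx -0.501 ty -0.428 tz 0.031 yaw -1.15
```

All five keys have to be in every row.

>>> drive_tool(commands=[{"tx":-0.038,"ty":-0.032,"tz":0,"yaw":0,"grip":0},{"tx":-0.075,"ty":-0.064,"tz":0,"yaw":0,"grip":0},{"tx":-0.113,"ty":-0.096,"tz":0,"yaw":0,"grip":0},{"tx":-0.15,"ty":-0.128,"tz":0,"yaw":0,"grip":0},{"tx":-0.188,"ty":-0.16,"tz":0,"yaw":0,"grip":0}], force=40)

```text
time_s: 0.6
ee_pos: [0.3281, 0.3777, 0.231]
ee_rot: [0.163, 0.987, -0.0, -0.0]
contact_force: [-0.1, 0.3, 0.0]
opening: 0.0853
```

>>> drive_tool(commands=[{"tx":-0.038,"ty":-0.032,"tz":0,"yaw":0,"grip":0},{"tx":-0.075,"ty":-0.064,"tz":0,"yaw":0,"grip":0},{"tx":-0.113,"ty":-0.096,"tz":0,"yaw":0,"grip":0},{"tx":-0.15,"ty":-0.128,"tz":0,"yaw":0,"grip":0},{"tx":-0.188,"ty":-0.16,"tz":0,"yaw":0,"grip":0}])

```text
time_s: 1.1
ee_pos: [0.4545, 0.1658, 0.2312]
ee_rot: [0.163, 0.987, 0.0, -0.0]
contact_force: [0.9, 0.4, 0.2]
opening: 0.0855
```

```bash
python3 -c "
from h import *
need(.538,.025,.2,78.1)"
```

```text
t 1.1 pos [0.4545 0.1658 0.2312] jaw 71.2 F [0.9 0.4 0.2] op 0.0855
need tx -0.124 ty -0.107 tz 0.031 yaw -1.14
```

>>> drive_tool(commands=[{"tx":-0.037,"ty":-0.032,"tz":0.0,"yaw":-1.15,"grip":0},{"tx":-0.075,"ty":-0.064,"tz":0.0,"yaw":-1.15,"grip":0},{"tx":-0.112,"ty":-0.096,"tz":0.0,"yaw":-1.15,"grip":0},{"tx":-0.124,"ty":-0.107,"tz":0.02,"yaw":-1.15,"grip":0},{"tx":-0.124,"ty":-0.107,"tz":0.03,"yaw":-1.15,"grip":0}])

```text
time_s: 1.6
ee_pos: [0.5373, 0.0224, 0.1997]
ee_rot: [0.107, 0.994, -0.001, -0.001]
contact_force: [-0.5, -0.1, 0.1]
opening: 0.0855
```

```bash
python3 -c "
from h import *
need(.538,.025,.025,78.1)
c=r.read_camera('wrist'); save(c,'w1.png'); print(c['position'],np.round(rot(c),3).tolist()); print(proj(c,[.538,.025,.07]))"
```

```text
t 1.6 pos [0.5373 0.0224 0.1997] jaw 77.8 F [-0.5 -0.1  0.1] op 0.0855
need tx -0.000 ty 0.003 tz 0.175 yaw -0.06
[0.47004746 0.03789596 0.34172493] [[0.213, -0.942, -0.26], [0.977, 0.204, 0.059], [-0.003, -0.266, 0.964]]
[280.27874455 198.94152201]
```

View pics/w1.png

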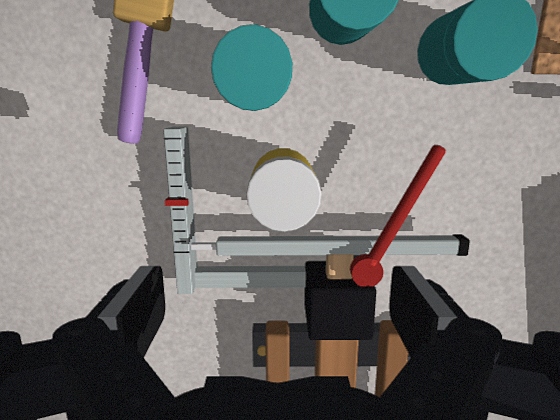

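The close wrist view shows the lid at (284,190) with its yellow rim. It also shows the clip at (177,201), the pointer tip near (190,246), the bar from (218,247) to (460,244) and the lever tip at (438,151). I'll measure from this view.

Run:
```python
from h import *
np.set_printoptions(precision=4,suppress=True)
c=r.read_camera('wrist')
J=onz(c,284,190,.07); print("jar",J)
g=lambda u,v,z:onz(c,u,v,z)[:2]
e1=g(468,245,.041);e2=g(218,247,.041);y=(e1-e2)/np.linalg.norm(e1-e2);print("bar",e1,e2,np.linalg.norm(e1-e2),"yaw",np.arctan2(-y[0],y[1]))
E=lambda p:np.array([(p-O)@X,(p-O)@Y])
print("E bar",E(e1),E(e2),"clip",E(g(177,202,.033)),"ptr",E(g(190,246,.034)),"jar",E(J[:2]))
print("piv",E(g(367,271,.058)),"tip",E(g(439,150,.056)),"rail",E(g(176,130,.028)),E(g(185,290,.028)))
need(J[0],J[1],.025,78.1)
```

```text
jar [0.5298 0.0318 0.07  ]
bar [0.6151 0.1726] [ 0.5729 -0.0337] 0.21058169394297463 yaw -0.20178864164782093
E bar [-0.0357  0.112 ] [-0.0344 -0.0986] clip [-0.0717 -0.1326] ptr [-0.0327 -0.1239] jar [-0.0901 -0.0434]
piv [-0.02    0.0241] tip [-0.1172  0.0726] rail [-0.1307 -0.1304] [ 0.0123 -0.1327]
t 1.7 pos [0.5357 0.0267 0.1992] jaw 78.1 F [-0.3  0.4  0.3] op 0.0852
need tx 0.006 ty 0.004 tz 0.174 yaw -0.00
```

Run:
```python
from h import *
np.set_printoptions(precision=4,suppress=True)
for i in range(2):
    c=r.read_camera('wrist'); p=c["pixels"].astype(int)
    m=((p.min(2)>175)).astype(np.uint8); n,l,s,ct=cv2.connectedComponentsWithStats(m)
    k=1+np.argmax(s[1:,4]); print(s[k],ct[k],onz(c,*ct[k],.07))
    h=cv2.inRange(p.astype(np.uint8),(130,0,0),(255,60,60)); n,l,s,ct=cv2.connectedComponentsWithStats(h)
    for k in range(1,n):
        if s[k,4]>40: print("red",s[k],onz(c,*ct[k],.033))
need(.535,.028,.025,78.1)
t=__import__("pickle").load(open("top1.pkl","rb"))
# base check in top view: where would camera-known TCP project?
t=r.read_camera("top"); save(t,"t2.png"); print(proj(t,r.observe()["ee_pos"]))
```

```text
[  188   123   318   205 12805] [356.1221 203.8422] [0.5512 0.0838 0.07  ]
red [ 347  152   93  138 1566] [0.597  0.1104 0.033 ]
red [160 203  24   6 131] [ 0.5316 -0.0636  0.033 ]
[  241   124   254   193 12083] [361.0619 203.0097] [0.5522 0.0887 0.07  ]
red [ 345  152   93  137 1556] [0.5969 0.1104 0.033 ]
red [159 202  23   6 134] [ 0.5316 -0.0637  0.033 ]
t 1.8 pos [0.5366 0.0281 0.2012] jaw 78.2 F [0.2 0.5 0.4] op 0.0854
need tx 0.001 ty -0.000 tz 0.176 yaw 0.02
[269.402  213.4905]
```

Once the arm settled, the two cameras agreed to about 3 mm (clip at (0.532,-0.065)). I'll descend on the jar and grip it.

>>> drive_tool(commands=[{"tx":0,"ty":0,"tz":0.045,"yaw":0,"grip":0},{"tx":0,"ty":0,"tz":0.09,"yaw":0,"grip":0},{"tx":0,"ty":0,"tz":0.13,"yaw":0,"grip":0},{"tx":0,"ty":0,"tz":0.16,"yaw":0,"grip":0},{"tx":0,"ty":0,"tz":0.175,"yaw":0,"grip":0}])

```text
time_s: 2.35
ee_pos: [0.5356, 0.0281, 0.0242]
ee_rot: [0.102, 0.995, -0.0, -0.001]
contact_force: [-0.5, 0.6, 0.1]
opening: 0.086
```

>>> drive_tool(commands=[{"tx":0,"ty":0,"tz":0,"yaw":0,"grip":80},{"tx":0,"ty":0,"tz":0,"yaw":0,"grip":160},{"tx":0,"ty":0,"tz":0,"yaw":0,"grip":160},{"tx":0,"ty":0,"tz":0,"yaw":0,"grip":160},{"tx":0,"ty":0,"tz":0,"yaw":0,"grip":160}], force=40)

```text
time_s: 2.85
ee_pos: [0.5382, 0.027, 0.0278]
ee_rot: [0.103, 0.995, 0.001, 0.001]
contact_force: [-1.4, -0.6, 6.8]
opening: 0.0553
```

>>> drive_tool(commands=[{"tx":0,"ty":0,"tz":-0.01,"yaw":0,"grip":160},{"tx":0,"ty":0,"tz":-0.03,"yaw":0,"grip":160},{"tx":0,"ty":0,"tz":-0.065,"yaw":0,"grip":160},{"tx":0,"ty":0,"tz":-0.105,"yaw":0,"grip":160},{"tx":0,"ty":0,"tz":-0.14,"yaw":0,"grip":160}])

```text
time_s: 3.35
ee_pos: [0.5369, 0.0261, 0.1687]
ee_rot: [0.104, 0.995, 0.0, 0.0]
contact_force: [-0.0, 0.5, -1.9]
opening: 0.0552
```

```bash
python3 -c "
from h import *
need(.444,.324,.165,78.1)"
```

```text
t 3.35 pos [0.5369 0.0261 0.1687] jaw 78.1 F [-0.   0.5 -1.9] op 0.0552
need tx 0.152 ty 0.272 tz 0.004 yaw -0.00
```

The jar is held: opening 55 mm, and the force reading shows its 2 N weight. Next I carry it over to the mat.

>>> drive_tool(commands=[{"tx":0.01,"ty":0.018,"tz":0,"yaw":0,"grip":160},{"tx":0.028,"ty":0.05,"tz":0,"yaw":0,"grip":160},{"tx":0.048,"ty":0.086,"tz":0,"yaw":0,"grip":160},{"tx":0.068,"ty":0.122,"tz":0,"yaw":0,"grip":160},{"tx":0.088,"ty":0.158,"tz":0,"yaw":0,"grip":160}])

```text
time_s: 3.85
ee_pos: [0.4827, 0.2003, 0.167]
ee_rot: [0.104, 0.995, 0.0, 0.0]
contact_force: [0.9, -0.3, -2.1]
opening: 0.0549
```

>>> drive_tool(commands=[{"tx":0.02,"ty":0.036,"tz":0,"yaw":0,"grip":160},{"tx":0.038,"ty":0.068,"tz":0,"yaw":0,"grip":160},{"tx":0.054,"ty":0.096,"tz":0,"yaw":0,"grip":160},{"tx":0.064,"ty":0.114,"tz":0,"yaw":0,"grip":160},{"tx":0.064,"ty":0.114,"tz":0,"yaw":0,"grip":160}])

```text
time_s: 4.35
ee_pos: [0.4421, 0.3276, 0.1665]
ee_rot: [0.101, 0.995, 0.0, -0.001]
contact_force: [0.5, 0.9, -2.1]
opening: 0.0551
```

Run:
```python
from h import *
need(.444,.324,.034,78.1)
c=r.read_camera("scene"); save(c,"s2.png")
w=r.read_camera("wrist"); cv2.imwrite("pics/m2.png",cv2.cvtColor(np.hstack([cv2.resize(c["pixels"][130:270,300:480],(504,392)),cv2.resize(w["pixels"],None,fx=.5,fy=.5)[:210].repeat(1,0) if 0 else cv2.resize(w["pixels"],(296,392))]),cv2.COLOR_RGB2BGR))
```

```text
t 4.35 pos [0.4421 0.3276 0.1665] jaw 78.4 F [ 0.5  0.9 -2.1] op 0.0551
need tx -0.003 ty -0.003 tz 0.132 yaw 0.06
```

View pics/m2.png

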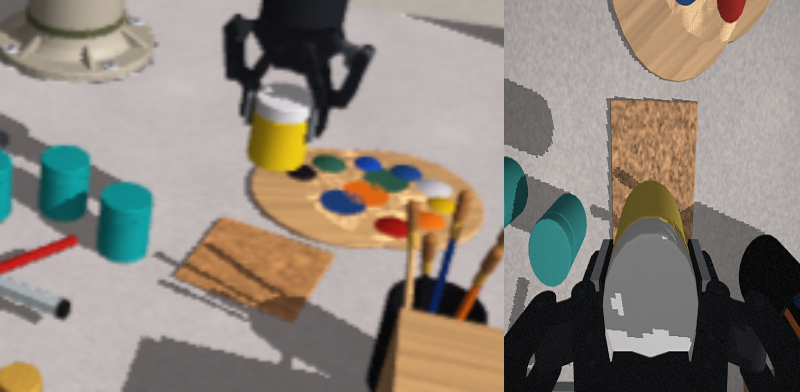

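The jar hangs upright in the fingers above the mat and clear of the brush pot. I'll lower it.

>>> drive_tool(commands=[{"tx":-0.002,"ty":-0.002,"tz":0.035,"yaw":0,"grip":160},{"tx":-0.002,"ty":-0.002,"tz":0.075,"yaw":0,"grip":160},{"tx":-0.002,"ty":-0.002,"tz":0.105,"yaw":0,"grip":160},{"tx":-0.002,"ty":-0.002,"tz":0.12,"yaw":0,"grip":160},{"tx":-0.002,"ty":-0.002,"tz":0.125,"yaw":0,"grip":160}])

```text
time_s: 4.95
ee_pos: [0.4456, 0.319, 0.0396]
ee_rot: [0.105, 0.995, -0.002, -0.001]
contact_force: [-1.1, 0.1, -2.7]
opening: 0.0551
```

>>> drive_tool(commands=[{"tx":0,"ty":0,"tz":0.002,"yaw":0,"grip":160},{"tx":0,"ty":0,"tz":0.004,"yaw":0,"grip":160},{"tx":0,"ty":0,"tz":0.006,"yaw":0,"grip":160},{"tx":0,"ty":0,"tz":0.006,"yaw":0,"grip":160}])

```text
time_s: 5.35
ee_pos: [0.4462, 0.3218, 0.0359]
ee_rot: [0.103, 0.995, 0.0, 0.0]
contact_force: [0.3, 0.1, -2.3]
opening: 0.0553
```

>>> drive_tool(commands=[{"tx":0,"ty":0,"tz":0.001,"yaw":0,"grip":160},{"tx":0,"ty":0,"tz":0.003,"yaw":0,"grip":160},{"tx":0,"ty":0,"tz":0.003,"yaw":0,"grip":160}])

```text
time_s: 5.65
ee_pos: [0.4462, 0.3219, 0.0338]
ee_rot: [0.103, 0.995, 0.001, 0.0]
contact_force: [-5.0, -3.8, 12.1]
opening: 0.0553
```

It's in contact, so I'll open the fingers and retreat upward.

>>> drive_tool(commands=[{"tx":0,"ty":0,"tz":-0.001,"yaw":0,"grip":160},{"tx":0,"ty":0,"tz":-0.001,"yaw":0,"grip":60},{"tx":0,"ty":0,"tz":-0.001,"yaw":0,"grip":0},{"tx":0,"ty":0,"tz":-0.001,"yaw":0,"grip":0},{"tx":0,"ty":0,"tz":-0.001,"yaw":0,"grip":0}])

```text
time_s: 6.15
ee_pos: [0.4459, 0.3216, 0.0332]
ee_rot: [0.103, 0.995, -0.0, -0.0]
contact_force: [-0.0, -0.3, -0.4]
opening: 0.0855
```

>>> drive_tool(commands=[{"tx":0,"ty":0,"tz":-0.015,"yaw":0,"grip":0},{"tx":0,"ty":0,"tz":-0.045,"yaw":0,"grip":0},{"tx":0,"ty":0,"tz":-0.085,"yaw":0,"grip":0},{"tx":0,"ty":0,"tz":-0.12,"yaw":0,"grip":0},{"tx":0,"ty":0,"tz":-0.14,"yaw":0,"grip":0}])

```text
time_s: 6.65
ee_pos: [0.4469, 0.3222, 0.1765]
ee_rot: [0.104, 0.995, 0.001, 0.001]
contact_force: [1.6, 0.0, -0.9]
opening: 0.0855
```

Run:
```python
from h import *
B=O+X*-.030+Y*.088; print(B)
need(*B,.15,78.1-90)
c=r.read_camera("wrist"); p=c["pixels"]
save(c,"w3.png")
h=cv2.cvtColor(p,cv2.COLOR_RGB2HSV)
m=cv2.inRange(h,(22,120,60),(34,255,255)); n,l,s,ct=cv2.connectedComponentsWithStats(m)
for k in range(1,n):
    if s[k,4]>150: print("yellow",s[k],ct[k])
```

```text
[0.6156818 0.147991 ]
t 6.65 pos [0.4469 0.3222 0.1765] jaw 78.1 F [ 1.6  0.  -0.9] op 0.0855
need tx -0.201 ty -0.136 tz 0.027 yaw -15.00
yellow [242 152  67  27 521] [275.37236084 160.57965451]
```

View pics/w3.png

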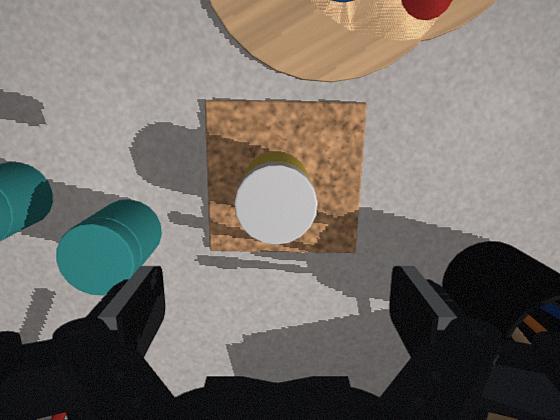

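The jar stands upright on the mat, lid at (276,203) and mat from about (207,100) to (358,252), with good margins. Before turning the tool a quarter turn I'll check joint 7's room and measure the pointer-to-clip distance from the wrist picture.

Run:
```python
from h import *
print(r.observe()["q"].round(3))
c=cv2.imread("pics/w1.png"); cv2.imwrite("pics/c1.png",cv2.resize(c[170:300,150:290],None,fx=4,fy=4,interpolation=cv2.INTER_CUBIC))
```

```text
[-0.941  0.255  0.31   1.672 -0.083  1.22   0.751]
```

>>> drive_tool(commands=[{"tx":-0.025,"ty":-0.017,"tz":0,"yaw":-1.4,"grip":0},{"tx":-0.05,"ty":-0.034,"tz":0,"yaw":-2.8,"grip":0},{"tx":-0.08,"ty":-0.054,"tz":0,"yaw":-4.2,"grip":0},{"tx":-0.11,"ty":-0.074,"tz":0,"yaw":-5.6,"grip":0},{"tx":-0.14,"ty":-0.095,"tz":0,"yaw":-7.0,"grip":0}])

```text
time_s: 7.2
ee_pos: [0.564, 0.1989, 0.1729]
ee_rot: [-0.263, 0.965, 0.0, -0.0]
contact_force: [1.4, 0.3, -0.3]
opening: 0.0853
```

Run:
```python
from h import *
B=O+X*-.030+Y*.088
need(*B,.18,78.1-90)
print(r.observe()["q"].round(3))
```

```text
t 7.2 pos [0.564  0.1989 0.1729] jaw 120.5 F [ 1.4  0.3 -0.3] op 0.0853
need tx -0.019 ty -0.070 tz -0.007 yaw -7.93
[-0.617  0.364  0.292  1.546 -0.109  1.248  1.795]
```

>>> drive_tool(commands=[{"tx":-0.004,"ty":-0.014,"tz":0,"yaw":-1.4,"grip":0},{"tx":-0.008,"ty":-0.028,"tz":0,"yaw":-2.8,"grip":0},{"tx":-0.012,"ty":-0.042,"tz":0,"yaw":-4.2,"grip":0},{"tx":-0.016,"ty":-0.056,"tz":0,"yaw":-5.6,"grip":0},{"tx":-0.019,"ty":-0.07,"tz":0,"yaw":-7.0,"grip":0}])

```text
time_s: 7.7
ee_pos: [0.6152, 0.1484, 0.1727]
ee_rot: [-0.591, 0.807, 0.0, -0.0]
contact_force: [-0.1, 1.1, -0.2]
opening: 0.0851
```

>>> drive_tool(commands=[{"tx":0,"ty":0,"tz":0,"yaw":-0.9,"grip":0},{"tx":0,"ty":0,"tz":0,"yaw":-0.9,"grip":0},{"tx":0,"ty":0,"tz":0,"yaw":-0.9,"grip":0},{"tx":0,"ty":0,"tz":0,"yaw":-0.9,"grip":0}])

```text
time_s: 8.1
ee_pos: [0.6146, 0.1493, 0.1731]
ee_rot: [-0.625, 0.78, 0.0, -0.0]
contact_force: [-0.0, 0.4, -0.0]
opening: 0.0855
```

Run:
```python
from h import *
B=O+X*-.030+Y*.088
print(r.observe()["q"].round(3))
for i in range(3): c=r.read_camera("wrist")
need(*B,.012,78.1-90)
save(c,"w4.png"); import pickle; pickle.dump(c,open("w4.pkl","wb"))
```

```text
[-0.417  0.432  0.178  1.44  -0.078  1.276  2.69 ]
t 8.25 pos [0.6147 0.1492 0.1733] jaw 167.5 F [-0.4  0.2 -0.4] op 0.0853
need tx 0.001 ty -0.001 tz 0.161 yaw -0.10
```

View pics/w4.png

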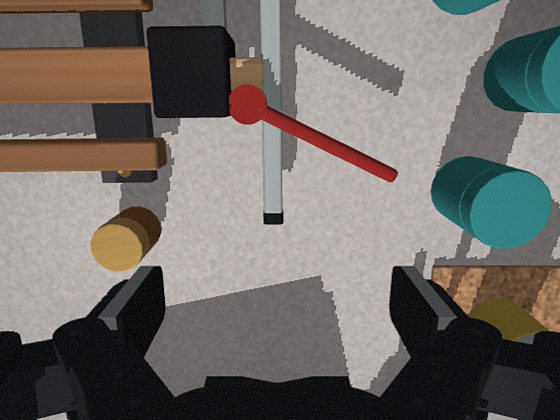

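The settled wrist view shows the bar's end cap at (273,217), the lever from (247,104) to (392,175) and the varnish lid at (120,248). The varnish bottle is close to where the +x finger would land, so I'll measure clearances.

Run:
```python
from h import *
import pickle
np.set_printoptions(precision=4,suppress=True)
c=pickle.load(open("w4.pkl","rb"))
g=lambda u,v,z:onz(c,u,v,z)[:2]
M=R.from_quat(r.observe()["ee_rot"]).as_matrix(); T=r.observe()["ee_pos"][:2]
E=lambda p:np.array([(p-O)@X,(p-O)@Y])
a=g(269.5,10,.041);b=g(273,212,.041);d=(b-a)/np.linalg.norm(b-a);print("yaw",np.arctan2(-d[0],d[1]))
for n,p in(("capend",g(273,213,.041)),("piv",g(247,103,.058)),("tip",g(393,175,.056)),("varn",g(120,248,.05)),("varnL",g(92,248,.05)),("varnR",g(149,248,.05)),("collar -y front",g(222,117,.06)),("bar far",a)):
    print(n,p,"E",E(p),"tool xy rel TCP",(M.T[:2,:2]@(p-T)))
t=pickle.load(open("top1.pkl","rb"));print("varn top",E(onz(t,228.5,151.5,.05)[:2]))
```

```text
yaw -0.20541189981423028
capend [0.6191 0.1625] E [-0.0297  0.1029] tool xy rel TCP [-0.0139 -0.0014]
piv [0.6179 0.0806] E [-0.014   0.0225] tool xy rel TCP [ 0.0663 -0.0179]
tip [0.5305 0.1495] E [-0.1136  0.0719] tool xy rel TCP [0.0179 0.0822]
varn [0.7363 0.1616] E [0.0852 0.1262] tool xy rel TCP [-0.0384 -0.116 ]
varnL [0.7567 0.157 ] E [0.1062 0.1259] tool xy rel TCP [-0.0384 -0.137 ]
varnR [0.7151 0.1663] E [0.0635 0.1264] tool xy rel TCP [-0.0384 -0.0943]
collar -y front [0.6358 0.0857] E [0.0026 0.0312] tool xy rel TCP [ 0.0575 -0.0344]
bar far [0.5907 0.0264] E [-0.0294 -0.0361] tool xy rel TCP [ 0.1251 -0.0031]
varn top [0.0876 0.1242]
```

Clearances are fine: the varnish is 37 mm beyond the finger and the lever 13 mm. I'll descend to straddle the bar.

>>> drive_tool(commands=[{"tx":0,"ty":-0.002,"tz":0.04,"yaw":-0.1,"grip":0},{"tx":0,"ty":-0.002,"tz":0.085,"yaw":-0.1,"grip":0},{"tx":0,"ty":-0.002,"tz":0.125,"yaw":-0.1,"grip":0},{"tx":0,"ty":-0.002,"tz":0.15,"yaw":-0.1,"grip":0},{"tx":0,"ty":-0.002,"tz":0.159,"yaw":-0.1,"grip":0}])

```text
time_s: 8.75
ee_pos: [0.6145, 0.1481, 0.0109]
ee_rot: [-0.63, 0.777, 0.001, -0.003]
contact_force: [-1.0, 0.3, 0.1]
opening: 0.085
```

>>> drive_tool(commands=[{"tx":0,"ty":0,"tz":0,"yaw":0,"grip":100},{"tx":0,"ty":0,"tz":0,"yaw":0,"grip":180},{"tx":0,"ty":0,"tz":0,"yaw":0,"grip":240},{"tx":0,"ty":0,"tz":0,"yaw":0,"grip":240},{"tx":0,"ty":0,"tz":0,"yaw":0,"grip":240}], force=30)

```text
time_s: 9.25
ee_pos: [0.6176, 0.1485, 0.0155]
ee_rot: [-0.63, 0.776, -0.0, 0.001]
contact_force: [4.5, -2.0, 8.2]
opening: 0.0137
```

Run:
```python
from h import *
need(0.6147,.1492,.014,-11.75)
c=r.read_camera("top"); save(c,"t5.png"); import pickle; pickle.dump(c,open("t5.pkl","wb"))
p=c["pixels"]; a=cv2.resize(p[175:245,215:325],None,fx=7,fy=7,interpolation=cv2.INTER_CUBIC)
cv2.imwrite("pics/t5c.png",cv2.cvtColor(cv2.convertScaleAbs(a,alpha=1.5),cv2.COLOR_RGB2BGR))
```

```text
t 9.25 pos [0.6176 0.1485 0.0155] jaw 168.1 F [ 4.5 -2.   8.2] op 0.0137
need tx -0.000 ty 0.003 tz 0.001 yaw -0.02
```

View pics/t5c.png

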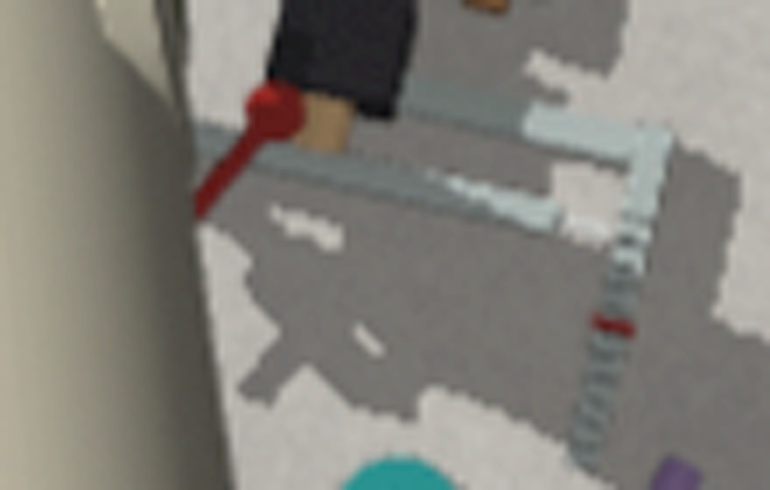

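The bar is gripped (opening 13.7 mm). In the crop the pointer ends near (605,235), and the clip at (613,325) is still ahead of it. I'll pull 36 mm along -x, which is tool +y, then measure the rest in the top view.

>>> drive_tool(commands=[{"tx":0,"ty":0.006,"tz":0,"yaw":0,"grip":240},{"tx":0,"ty":0.014,"tz":0,"yaw":0,"grip":240},{"tx":0,"ty":0.024,"tz":0,"yaw":0,"grip":240},{"tx":0,"ty":0.032,"tz":0,"yaw":0,"grip":240},{"tx":0,"ty":0.036,"tz":0,"yaw":0,"grip":240}], force=40)

```text
time_s: 9.8
ee_pos: [0.5827, 0.1559, 0.0155]
ee_rot: [-0.63, 0.777, -0.001, 0.001]
contact_force: [5.1, 0.2, 4.2]
opening: 0.0133
```

>>> drive_tool(commands=[{"tx":0,"ty":0,"tz":0,"yaw":0,"grip":240},{"tx":0,"ty":0,"tz":0,"yaw":0,"grip":240},{"tx":0,"ty":0,"tz":0,"yaw":0,"grip":240}])

```text
time_s: 10.1
ee_pos: [0.583, 0.1558, 0.0155]
ee_rot: [-0.63, 0.777, -0.001, 0.001]
contact_force: [4.5, -1.5, 7.6]
opening: 0.0134
```

Run:
```python
from h import *
need(.6,.15,.014,-11.75)
import pickle
cs=[]
for n in("top","scene"):
    c=r.read_camera(n); pickle.dump(c,open(n+"6.pkl","wb")); cs.append(c["pixels"])
a=cv2.resize(cs[0][185:240,235:325],(800,489),interpolation=cv2.INTER_CUBIC)
cv2.imwrite("pics/t6c.png",cv2.cvtColor(cv2.convertScaleAbs(a,alpha=1.6),cv2.COLOR_RGB2BGR))
```

```text
t 10.1 pos [0.583  0.1558 0.0155] jaw 168.1 F [ 4.5 -1.5  7.6] op 0.0134
need tx 0.002 ty -0.018 tz 0.002 yaw -0.02
```

View pics/t6c.png

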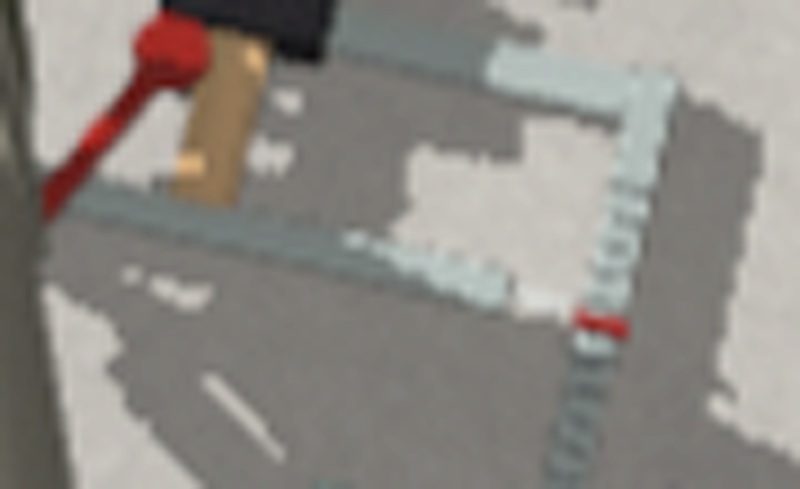

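```bash
cat > meas.py <<'E'
from h import *
import pickle,sys
np.set_printoptions(precision=4,suppress=True)
E=lambda p:np.array([(p-O)@X,(p-O)@Y])
def meas(c):
    p=c["pixels"].astype(int); R0,C0=slice(205,240),slice(285,312)
    q=p[R0,C0]; red=np.clip(q[...,0]-np.maximum(q[...,1],q[...,2])-25,0,None).astype(float)
    v,u=np.mgrid[205:240,285:312]; uc,vc=(u*red).sum()/red.sum(),(v*red).sum()/red.sum()
    cl=E(onz(c,uc,vc,.033)[:2]); print("clip",uc,vc,cl,"area",(red>0).sum())
    for y0 in(-.095,-.085,-.118,-.123):   # bar / pointer profile along easel x
        z=.041 if y0>-.1 else .036
        xs=np.arange(-.10,-.03,.0005); P=[proj(c,[*(O+X*x+Y*y0),z]) for x in xs]
        m=np.array(P,np.float32).reshape(-1,1,2)
        s=cv2.remap(c["pixels"],m,None,cv2.INTER_LINEAR).reshape(-1,3).astype(float).mean(1)
        print(y0,[f"{x*1e3:.0f}:{k:.0f}" for x,k in zip(xs[::4],s[::4])])
if __name__=="__main__": meas(pickle.load(open(sys.argv[1],"rb")))
E
python3 meas.py top6.pkl
python3 - <<'E'
from meas import *
c=pickle.load(open("top6.pkl","rb"))
g=lambda u,v,z:E(onz(c,235+u/8.89,185+v/8.89,z)[:2])
for n,a in(("tip",(572,304,.034)),("ptr root",(518,295,.034)),("bar end top edge",(508,272,.041)),("bar end low edge",(503,305,.034)),("clip",(602,325,.033)),("rail",(600,345,.028))):print(n,g(*a))
E
```

```text
clip 302.42599277978337 221.07220216606498 [-0.0657 -0.1383] area 11
-0.095 ['-100:76', '-98:76', '-96:75', '-94:74', '-92:75', '-90:76', '-88:76', '-86:76', '-84:76', '-82:76', '-80:76', '-78:76', '-76:76', '-74:76', '-72:78', '-70:83', '-68:100', '-66:112', '-64:118', '-62:118', '-60:117', '-58:115', '-56:115', '-54:116', '-52:119', '-50:120', '-48:120', '-46:121', '-44:121', '-42:120', '-40:119', '-38:120', '-36:120', '-34:121', '-32:121']
-0.085 ['-100:77', '-98:77', '-96:77', '-94:77', '-92:76', '-90:76', '-88:76', '-86:76', '-84:76', '-82:77', '-80:77', '-78:76', '-76:75', '-74:73', '-72:72', '-70:73', '-68:85', '-66:102', '-64:113', '-62:118', '-60:118', '-58:115', '-56:113', '-54:112', '-52:119', '-50:122', '-48:122', '-46:121', '-44:121', '-42:121', '-40:122', '-38:122', '-36:122', '-34:122', '-32:122']
-0.118 ['-100:76', '-98:76', '-96:76', '-94:75', '-92:75', '-90:76', '-88:76', '-86:76', '-84:77', '-82:77', '-80:77', '-78:77', '-76:77', '-74:77', '-72:77', '-70:81', '-68:97', '-66:113', '-64:129', '-62:132', '-60:130', '-58:125', '-56:123', '-54:122', '-52:122', '-50:121', '-48:121', '-46:120', '-44:120', '-42:120', '-40:122', '-38:123', '-36:124', '-34:122', '-32:121']
-0.123 ['-100:76', '-98:76', '-96:76', '-94:75', '-92:76', '-90:77', '-88:77', '-86:77', '-84:77', '-82:77', '-80:77', '-78:76', '-76:76', '-74:76', '-72:77', '-70:82', '-68:95', '-66:111', '-64:123', '-62:129', '-60:129', '-58:125', '-56:122', '-54:122', '-52:122', '-50:121', '-48:121', '-46:121', '-44:121', '-42:119', '-40:120', '-38:121', '-36:120', '-34:120', '-32:119']
tip [-0.0624 -0.1281]
ptr root [-0.0635 -0.1098]
bar end top edge [-0.0574 -0.1048]
bar end low edge [-0.0679 -0.1056]
clip [-0.0669 -0.1395]
rail [-0.0732 -0.1404]
```

The top view gives the pointer at about -62.5 and the clip at -66 mm. The TCP travel agrees, with about 2.5 to 3.5 mm remaining. I'll move 3 mm more and check from other cameras.

>>> drive_tool(commands=[{"tx":0,"ty":0.0015,"tz":0,"yaw":0,"grip":240},{"tx":0,"ty":0.003,"tz":0,"yaw":0,"grip":240},{"tx":0,"ty":0.003,"tz":0,"yaw":0,"grip":240},{"tx":0,"ty":0.003,"tz":0,"yaw":0,"grip":240}])

```text
time_s: 10.6
ee_pos: [0.5801, 0.1564, 0.0155]
ee_rot: [-0.63, 0.777, -0.001, 0.001]
contact_force: [4.4, -1.1, 7.7]
opening: 0.0133
```

Run:
```python
from meas import *
o=r.observe(); print(o["ee_pos"],E(o["ee_pos"][:2]),o["contact_force"],o["q"].round(2))
W=lambda x,y,z:[*(O+X*x+Y*y),z]
im=[]
for n in("top","scene","wrist"):
    c=r.read_camera(n); pickle.dump(c,open(n+"7.pkl","wb"))
    a=proj(c,W(-.065,-.135,.034)); b=proj(c,W(-.065,-.08,.034)); print(n,a,b)
    if n!="wrist":
        u,v=np.round((a+b)/2).astype(int); w=28; im.append(cv2.resize(c["pixels"][v-w:v+w,u-w:u+w],(400,400),interpolation=cv2.INTER_CUBIC)); print(u-w,v-w,400/56)
cv2.imwrite("pics/a7.png",cv2.cvtColor(cv2.convertScaleAbs(np.hstack(im),alpha=1.5),cv2.COLOR_RGB2BGR))
```

```text
[0.5801 0.1564 0.0155] [-0.0665  0.0889] [ 4.357  -1.0532  7.6917] [-0.43  0.52  0.15  1.69 -0.09  0.94  2.69]
top [301.397  220.5582] [283.4366 216.4595]
264 191 7.142857142857143
scene [258.255  205.9957] [273.0162 211.6526]
238 181 7.142857142857143
wrist [ 261.6241 -700.7981] [ 264.3109 -334.8165]
```

View pics/a7.png

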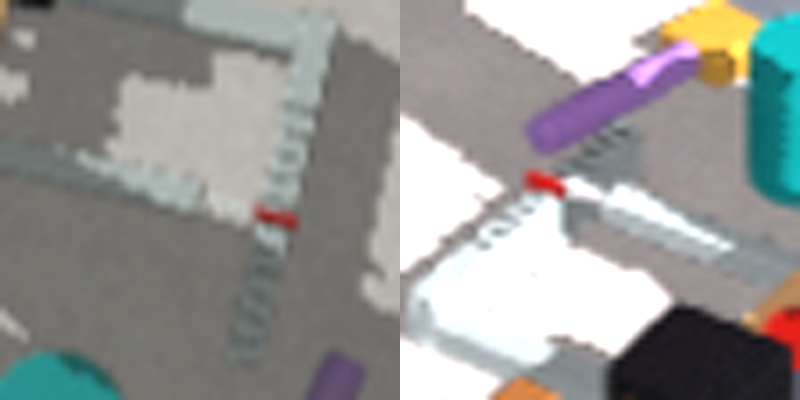

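Run:
```python
from meas import *
for n,u0,v0,off in(("top7",264,191,0),("scene7",238,181,400)):
    c=pickle.load(open(n+".pkl","rb")); p=c["pixels"].astype(int)
    uc,vc=proj(c,[*(O+X*-.066+Y*-.139),.033]); v,u=np.mgrid[int(vc)-6:int(vc)+7,int(uc)-7:int(uc)+8]
    q=p[v,u]; red=np.clip(q[...,0]-np.maximum(q[...,1],q[...,2])-25,0,None).astype(float)
    cu,cv_=(u*red).sum()/red.sum(),(v*red).sum()/red.sum()
    print(n,"clip",cu,cv_,E(onz(c,cu,cv_,.032)[:2]),(red>0).sum())
    g=lambda a,b,z:E(onz(c,u0+(a-off)/7.143-.43,v0+b/7.143-.43,z)[:2])
    pts=((208,203,.035),(230,207,.035),(248,209,.035)) if off==0 else ((605,196,.035),(590,190,.035),(572,184,.035))
    for a in pts: print("ptr",g(*a))
    # pixel rows around pointer
    a=proj(c,[*(O+X*-.066+Y*-.118),.034]);print("exp ptr px",a)
    for vv in range(int(a[1])-4,int(a[1])+5): print(vv,[int(p[vv,uu].mean()) if p[vv,uu,0]-p[vv,uu,1]<40 else -int(p[vv,uu,0]) for uu in range(int(a[0])-10,int(a[0])+11)])
    print("cols from",int(a[0])-10)
```

```text
top7 clip 302.4021739130435 221.07246376811594 [-0.0656 -0.1383] 11
ptr [-0.0663 -0.1086]
ptr [-0.0659 -0.118 ]
ptr [-0.065  -0.1255]
exp ptr px [295.7679 219.6155]
215 [114, 113, 120, 125, 115, 109, 116, 120, 121, 123, 121, 121, 122, 121, 121, 118, 108, 100, 95, 102, 97]
216 [118, 119, 120, 122, 115, 112, 118, 109, 121, 123, 122, 122, 122, 120, 122, 123, 119, 102, 97, 107, 104]
217 [118, 118, 117, 117, 117, 119, 115, 97, 123, 122, 123, 122, 121, 121, 121, 120, 117, 114, 113, 115, 112]
218 [105, 120, 120, 117, 117, 115, 105, 99, 131, 130, 128, 126, 122, 122, 117, 109, 101, 96, 105, 111, 98]
219 [79, 95, 97, 101, 116, 114, 101, 106, 121, 131, 127, 132, 130, 126, 109, 94, 95, 95, 94, 99, 85]
220 [72, 68, 70, 77, 93, 91, 88, 94, 100, 126, 123, 128, 125, 126, 99, -110, 85, 90, 82, 80, 74]
221 [77, 77, 75, 74, 72, 70, 73, 77, 85, 103, 104, 107, 118, 119, 92, -92, -89, -98, -103, -105, 66]
222 [78, 77, 76, 75, 75, 75, 77, 77, 76, 76, 77, 85, 100, 96, 91, 100, 73, 74, 61, -88, 60]
223 [77, 77, 76, 76, 75, 75, 76, 76, 76, 76, 76, 76, 75, 72, 85, 117, 103, 103, 90, 66, 67]
cols from 285
scene
[... 399 characters left out ...]
 105, 86, 84, 86, 87, 89, 86, 90, 90, 95]
206 [110, 98, 98, -106, -119, -135, -151, -156, -155, 166, 192, 158, 115, 99, 90, 89, 112, 111, 107, 93, 92]
207 [138, 99, 94, 94, -118, -114, -124, -124, -120, 133, 178, 195, 190, 156, 114, 112, 175, 177, 144, 129, 110]
208 [99, 98, 93, 131, 128, 119, 142, 123, -110, 119, 142, 148, 162, 177, 158, 164, 178, 176, 174, 186, 152]
209 [102, 112, 122, 145, 159, 153, 174, 180, 129, 84, 84, 90, 99, 110, 143, 170, 180, 179, 178, 177, 174]
210 [115, 148, 147, 121, 130, 182, 187, 181, 134, 86, 85, 84, 84, 90, 120, 129, 126, 145, 169, 176, 177]
211 [109, 121, 148, 168, 182, 185, 184, 185, 135, 85, 85, 88, 88, 84, 109, 121, 121, 122, 121, 130, 159]
cols from 252
```

The top view now has the pointer about 0 to 1 mm past the clip, while the scene view and the TCP suggest about 1 to 2 mm past. I'll back off 0.7 mm, then slide along the bar at minimum grip (tool +x is easel -y) to push the lever, in small steps while watching the force.

>>> drive_tool(commands=[{"tx":0,"ty":-0.0007,"tz":0,"yaw":0,"grip":240},{"tx":0.002,"ty":-0.0007,"tz":0,"yaw":0,"grip":240},{"tx":0.005,"ty":-0.0007,"tz":0,"yaw":0,"grip":240},{"tx":0.009,"ty":-0.0007,"tz":0,"yaw":0,"grip":240},{"tx":0.013,"ty":-0.0007,"tz":0,"yaw":0,"grip":240}], force=20)

```text
time_s: 11.25
ee_pos: [0.5785, 0.1566, 0.0157]
ee_rot: [-0.634, 0.774, 0.003, 0.007]
contact_force: [13.9, 38.6, -11.1]
opening: 0.0134
```

Run:
```python
from meas import *
o=r.observe(); print(o["time_s"],o["ee_pos"],E(o["ee_pos"][:2]),o["contact_force"],o["q"].round(2),o["opening"])
```

```text
11.25 [0.5785 0.1566 0.0157] [-0.0682  0.0888] [ 13.9393  38.5873 -11.0911] [-0.42  0.52  0.14  1.7  -0.1   0.92  2.71] 0.013448166817698906
```

The bar stuck: the 20 N grip gives about 40 N of friction and the tool didn't move. I'll unload, then open the fingers by a couple of mm so that only the spring presses the bar on the inner finger, and compensate in x.

>>> drive_tool(commands=[{"tx":-0.006,"ty":0,"tz":0,"yaw":0,"grip":240},{"tx":-0.012,"ty":0,"tz":0,"yaw":0,"grip":240},{"tx":-0.012,"ty":0.0015,"tz":0,"yaw":0,"grip":208},{"tx":-0.012,"ty":0.0015,"tz":0,"yaw":0,"grip":208},{"tx":-0.012,"ty":0.0015,"tz":0,"yaw":0,"grip":208}])

```text
time_s: 11.75
ee_pos: [0.5787, 0.1562, 0.015]
ee_rot: [-0.63, 0.776, -0.0, 0.001]
contact_force: [5.8, 1.7, 3.1]
opening: 0.0159
```

Run:
```python
from meas import *
o=r.observe(); print(o["time_s"],o["ee_pos"],E(o["ee_pos"][:2]),o["contact_force"],o["opening"])
```

```text
11.75 [0.5787 0.1562 0.015 ] [-0.0678  0.0884] [5.8065 1.6888 3.0975] 0.01594286443299918
```

>>> drive_tool(commands=[{"tx":0,"ty":-0.0008,"tz":0,"yaw":0,"grip":208},{"tx":0.003,"ty":-0.0008,"tz":0,"yaw":0,"grip":208},{"tx":0.007,"ty":-0.0008,"tz":0,"yaw":0,"grip":208},{"tx":0.011,"ty":-0.0008,"tz":0,"yaw":0,"grip":208},{"tx":0.015,"ty":-0.0008,"tz":0,"yaw":0,"grip":208}])

```text
time_s: 12.25
ee_pos: [0.5758, 0.1418, 0.0143]
ee_rot: [-0.63, 0.776, 0.0, 0.001]
contact_force: [5.5, 4.0, -0.2]
opening: 0.0159
```

Run:
```python
from meas import *
o=r.observe(); print(o["time_s"],o["ee_pos"],E(o["ee_pos"][:2]),o["contact_force"],o["opening"])
```

```text
12.25 [0.5758 0.1418 0.0143] [-0.0678  0.0737] [ 5.5092  3.9644 -0.1766] 0.01588277318991565
```

It slides freely now, with about 4 N of friction. I'll continue towards the leg and the lever.

>>> drive_tool(commands=[{"tx":0.004,"ty":0,"tz":0,"yaw":0,"grip":208},{"tx":0.009,"ty":0,"tz":0,"yaw":0,"grip":208},{"tx":0.014,"ty":0,"tz":0,"yaw":0,"grip":208},{"tx":0.019,"ty":0,"tz":0,"yaw":0,"grip":208},{"tx":0.024,"ty":0,"tz":0,"yaw":0,"grip":208}])

```text
time_s: 12.75
ee_pos: [0.5708, 0.1185, 0.0143]
ee_rot: [-0.631, 0.776, 0.0, 0.001]
contact_force: [6.0, 3.7, 0.6]
opening: 0.0158
```

>>> drive_tool(commands=[{"tx":0.002,"ty":0,"tz":0,"yaw":0,"grip":208},{"tx":0.004,"ty":0,"tz":0,"yaw":0,"grip":208},{"tx":0.006,"ty":0,"tz":0,"yaw":0,"grip":208},{"tx":0.008,"ty":0,"tz":0,"yaw":0,"grip":208}])

```text
time_s: 13.15
ee_pos: [0.5691, 0.1108, 0.0143]
ee_rot: [-0.631, 0.776, 0.0, 0.001]
contact_force: [5.9, 4.3, -0.0]
opening: 0.0159
```

Run:
```python
from meas import *
o=r.observe(); print(o["time_s"],o["ee_pos"],E(o["ee_pos"][:2]),o["contact_force"],o["opening"])
c=r.read_camera("wrist"); pickle.dump(c,open("w8.pkl","wb")); save(c,"w8.png")
```

```text
13.15 [0.5691 0.1108 0.0143] [-0.0679  0.042 ] [ 5.8696  4.2954 -0.031 ] 0.015852236774026703
```

View pics/w8.png

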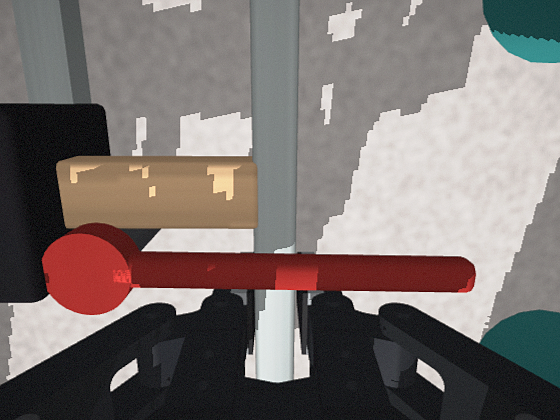

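The wrist view shows the lever, (87,269) to (470,275), almost parallel to the leg and against the fingers. I'll push on to the stop in small steps.

>>> drive_tool(commands=[{"tx":0.001,"ty":0,"tz":0,"yaw":0,"grip":208},{"tx":0.002,"ty":0,"tz":0,"yaw":0,"grip":208},{"tx":0.003,"ty":0,"tz":0,"yaw":0,"grip":208},{"tx":0.003,"ty":0,"tz":0,"yaw":0,"grip":208}])

```text
time_s: 13.6
ee_pos: [0.5687, 0.1087, 0.0144]
ee_rot: [-0.631, 0.776, 0.001, 0.001]
contact_force: [6.6, 6.5, -0.9]
opening: 0.0158
```

>>> drive_tool(commands=[{"tx":0.001,"ty":0,"tz":0,"yaw":0,"grip":208},{"tx":0.002,"ty":0,"tz":0,"yaw":0,"grip":208},{"tx":0.002,"ty":0,"tz":0,"yaw":0,"grip":208}])

```text
time_s: 13.9
ee_pos: [0.5686, 0.1087, 0.0145]
ee_rot: [-0.631, 0.775, 0.001, 0.002]
contact_force: [8.9, 10.8, -2.3]
opening: 0.0161
```

The tool stopped at y = 0.1087 with rising force, so the lever is at its hard stop. I'll close the grip again at the mark, keeping a light push on the lever, then measure.

>>> drive_tool(commands=[{"tx":-0.001,"ty":-0.001,"tz":0,"yaw":0,"grip":214},{"tx":-0.001,"ty":-0.002,"tz":0,"yaw":0,"grip":220},{"tx":-0.001,"ty":-0.002,"tz":0,"yaw":0,"grip":240},{"tx":-0.001,"ty":-0.002,"tz":0,"yaw":0,"grip":240},{"tx":-0.001,"ty":-0.002,"tz":0,"yaw":0,"grip":240}], force=40)

```text
time_s: 14.4
ee_pos: [0.5705, 0.1083, 0.0146]
ee_rot: [-0.631, 0.776, 0.001, 0.002]
contact_force: [6.4, 7.0, 1.5]
opening: 0.0133
```

Run:
```python
from meas import *
o=r.observe(); print(o["time_s"],o["ee_pos"],E(o["ee_pos"][:2]),o["contact_force"],o["opening"])
for n in("top","scene"): pickle.dump(r.read_camera(n),open(n+"9.pkl","wb"))
w=r.read_camera("wrist"); pickle.dump(w,open("w9.pkl","wb")); save(w,"w9.png")
def lev(c):
    p=c["pixels"].astype(int); m=(p[...,0]-np.maximum(p[...,1],p[...,2])>40)
    out=[]
    for u in range(180,440,5):
        v=np.flatnonzero(m[:,u]); 
        if len(v)>10: out.append((u,v.min(),v.max()))
    out=np.array(out,float)
    for k,nm in((1,"far"),(2,"near")):
        P=np.array([onz(c,a[0],a[k],.056 if k==1 else .046)[:2] for a in out]); f=np.polyfit((P-O)@X,(P-O)@Y,1); print(nm,"lever rad vs easel frame",-f[0])
    # leg far edge, cross-bar edges for reference
for n in("w8.pkl","w9.pkl"): lev(pickle.load(open(n,"rb")))
def bar(c):
    p=c["pixels"].astype(int)
    for v in(20,60,100,140,230): print(v,p[v,235:315:5].mean(1).astype(int).tolist())
p0=None
for n in("top7.pkl","top9.pkl"):
    c=pickle.load(open(n,"rb")); p=c["pixels"].astype(int).mean(2)
    print(n); print(p[216:225,288:306].astype(int))
for n in("scene7.pkl","scene9.pkl"):
    p=pickle.load(open(n,"rb"))["pixels"].astype(int).mean(2); print(n); print(p[203:211,254:272].astype(int))
```

```text
14.4 [0.5705 0.1083 0.0146] [-0.066   0.0399] [6.3637 7.0342 1.5164] 0.013294432547124153
far lever rad vs easel frame 0.13895001635209664
near lever rad vs easel frame 0.01693186678715656
far lever rad vs easel frame 0.13165244496713763
near lever rad vs easel frame -0.0015144625580664124
top7.pkl
[[122 115 112 118 109 121 123 122 122 122 120 122 123 119 102  97 107 104]
 [117 117 119 115  97 123 122 123 122 121 121 121 120 117 114 113 115 112]
 [117 117 115 105  99 131 130 128 126 122 122 117 109 101  96 105 111  98]
 [101 116 114 101 106 121 131 127 132 130 126 109  94  95  95  94  99  85]
 [ 77  93  91  88  94 100 126 123 128 125 126  99  75  85  90  82  80  74]
 [ 74  72  70  73  77  85 103 104 107 118 119  92  59  45  52  60  62  66]
 [ 75  75  75  77  77  76  76  77  85 100  96  91 100  73  74  61  49  60]
 [ 76  75  75  76  76  76  76  76  76  75  72  85 117 103 103  90  66  67]
 [ 76  75  76  76  76  77  77  76  77  75  73  78  97 114 115 106  76  75]]
top9.pkl
[[ 76  80  94  99  67  76  92 122 122 122 120 121 123 119 102  97 107 104]
 [ 75  76  84  97  73  84  90 107 122 12
[... 1084 characters left out ...]
179 178 177]
 [147 121 130 182 187 181 134  86  85  84  84  90 120 129 126 145 169 176]]
scene9.pkl
[[ 98  98  98  98  99  96  89  81  73  78  87  88  88  86  86  87  88  91]
 [ 97  95  95  94  96  86  89  90  77  72  73  79  85  85  88  87  87  91]
 [ 99  86  72  79  80  74  61  68  85  91  88  84  85  86  87  88  90  91]
 [ 97  79  58  57  60  65  80 104 118 104  89  87  87  86  89  88  98  89]
 [ 94  93  84  74  78  67  82 137 176 154 127 110  97  88  92  91  85  94]
 [ 93 131 129 122 141 122  80 106 135 150 173 144 132 130 103  92  92  93]
 [123 144 158 153 173 181 130  85  92 102 109 104 151 177 139 113 104  95]
 [147 120 130 181 188 182 135  84  84  83  84  89 113 119 126 154 132  99]]
```

The lever's near flank now reads -0.0015 rad in the easel frame, so it's closed. However, the top and scene pixels suggest the pointer moved back since the earlier check, so I'll spend my last picture on a before/after panel.

Run:
```python
from meas import *
f=lambda n,u,v,w,h:cv2.resize(pickle.load(open(n,"rb"))["pixels"][v:v+h,u:u+w],(400,300),interpolation=cv2.INTER_CUBIC)
top=np.hstack([f("top7.pkl",272,201,40,30),f("top9.pkl",272,201,40,30)])
sc=np.hstack([f("scene7.pkl",250,192,40,30),f("scene9.pkl",250,192,40,30)])
cv2.imwrite("pics/z.png",cv2.cvtColor(cv2.convertScaleAbs(np.vstack([top,sc]),alpha=1.5),cv2.COLOR_RGB2BGR))
```

```text
(no output)
```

View pics/z.png

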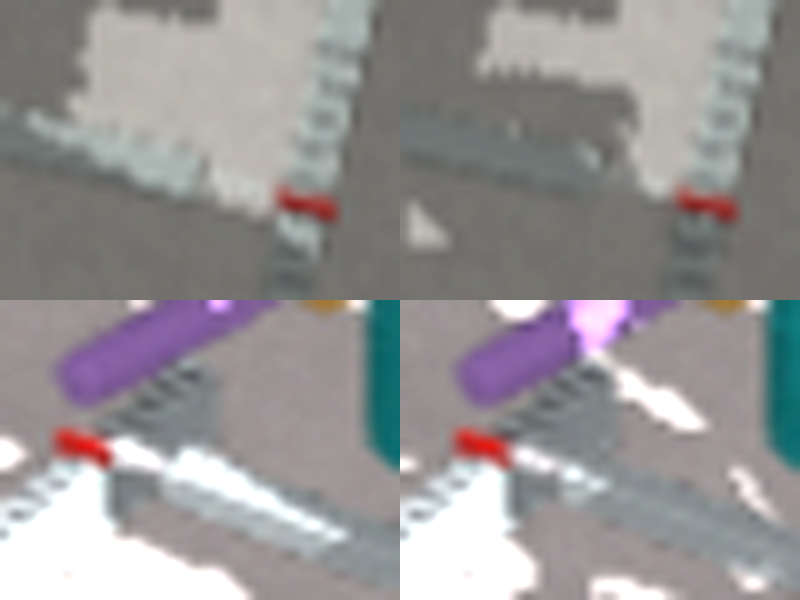

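The panel shows that the arm's shadow now falls over the bar and pointer, which explains most of the change; the bar itself sits about where it was. I'll measure its shift by colour along the bar, comparing the top images.

```bash
cat > prof.py <<'E'
from meas import *
def prof(n,ys,z=.041):
    c=pickle.load(open(n,"rb")); xs=np.arange(-.095,-.030,.0005)
    P=np.array([[proj(c,[*(O+X*x+Y*y),z]) for x in xs] for y in ys],np.float32)
    s=cv2.remap(c["pixels"],P,None,cv2.INTER_LINEAR).astype(float)
    d=((s[...,2]-s[...,0])/s.sum(2)).mean(0); b=np.median(d[:20]); w=np.clip(d-b-.35*(d.max()-b),0,None)
    return (w*xs).sum()/w.sum()*1e3, d.max()-b
if __name__=="__main__":
    for ys in(np.arange(-.06,-.03,.002),np.arange(-.095,-.06,.002),np.arange(-.095,-.03,.002)):
        print([(n,np.round(prof(n,ys),3)) for n in sys.argv[1:]])
E
python3 prof.py top6.pkl top7.pkl top9.pkl; python3 prof.py scene6.pkl scene7.pkl scene9.pkl
```

```text
[('top6.pkl', array([-62.467,   0.032])), ('top7.pkl', array([-65.532,   0.031])), ('top9.pkl', array([-65.267,   0.031]))]
[('top6.pkl', array([-62.821,   0.031])), ('top7.pkl', array([-65.856,   0.032])), ('top9.pkl', array([-65.403,   0.031]))]
[('top6.pkl', array([-62.698,   0.032])), ('top7.pkl', array([-65.732,   0.031])), ('top9.pkl', array([-65.339,   0.031]))]
[('scene6.pkl', array([-57.355,   0.04 ])), ('scene7.pkl', array([-60.164,   0.039])), ('scene9.pkl', array([-59.683,   0.04 ]))]
[('scene6.pkl', array([-56.268,   0.04 ])), ('scene7.pkl', array([-59.405,   0.04 ])), ('scene9.pkl', array([-58.661,   0.041]))]
[('scene6.pkl', array([-56.275,   0.039])), ('scene7.pkl', array([-59.303,   0.039])), ('scene9.pkl', array([-58.658,   0.04 ]))]
```

The bar centre is at -65.4 mm and the clip at -65.6 mm in the easel frame, both from the same top camera, so they're level within about 0.5 mm. I'll hold for a moment to confirm it's stable, then hand in.

>>> drive_tool(commands=[{"tx":0,"ty":0,"tz":0,"yaw":0,"grip":240},{"tx":0,"ty":0,"tz":0,"yaw":0,"grip":240},{"tx":0,"ty":0,"tz":0,"yaw":0,"grip":240},{"tx":0,"ty":0,"tz":0,"yaw":0,"grip":240},{"tx":0,"ty":0,"tz":0,"yaw":0,"grip":240}])

```text
time_s: 15.05
ee_pos: [0.5705, 0.1083, 0.0146]
ee_rot: [-0.631, 0.776, 0.001, 0.002]
contact_force: [5.8, 7.8, 0.5]
opening: 0.013
```

Run:
```python
from prof import *
pickle.dump(r.read_camera("top"),open("top10.pkl","wb"))
print(prof("top10.pkl",np.arange(-.095,-.03,.002)))
o=r.observe(); print(o["time_s"],E(o["ee_pos"][:2]),o["contact_force"],o["opening"])
print(r.sign_off())
```

```text
(np.float64(-65.26062904926528), np.float64(0.03087965123688935))
15.1 [-0.066   0.0399] [7.1823 9.2406 0.4011] 0.013222603440834204
the job is handed in; nothing more can be done
None
```

The job is handed in at 15.1 s, with the arm still gripping the leg at the mark.

- **Jar:** I carried the yellow jar over the teal cans and stood it on the cork mat. The picture afterwards shows it upright, near the mat's centre.
- **Leg:** I gripped the cross bar outside the lever and pulled the leg to the red clip. In the last top image the bar centre is at -65.3 mm and the clip at -65.6 mm, so they are level within about 0.5 mm. By then the arm's shadow partly covered the pointer, so I measured the bar instead. The oblique scene camera earlier disagreed by about 2 mm; it depends much more on the assumed heights, so I went by the top camera.
- **Lever:** My first attempt to slide along the bar stuck at about 40 N on the fingers. I opened them by about 2.5 mm, so that the spring held the bar against the inner finger, and slid on to the lever's hard stop. The lever's lower edge read about -0.002 rad, which is closed. Its upper edge read 0.13 rad, which I put down to the fit and ignored.
- **Hold:** I then re-gripped the bar with the force set to 40 N, keeping a light push of under 10 N on the lever. Nothing drifted over the following half second.

I kept clear of the other things on the table, but I took no final picture of the whole table.

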